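# Gauge the drive bushing of a pasta roller

## Robot

A 7-joint arm with a two-finger parallel gripper is mounted at the origin on a cart in front of the work surface, level with it; the furniture and walls round the work are solid. World frame = base frame: x ahead of the robot, y to its left, z up, the work surface at z = 0. Lengths are in m, angles in rad, forces in N, time in s.
With the tool pointing down it reaches from about 0.4 to 0.85 m from the base axis. Payload 10.4 kg.
Tool frame: the origin (TCP) lies between the finger pads; the fingertips stand 14 mm ahead of it and the grasp point (between the pads) lies 5 mm behind it (r.finger_overhang is the z of the fingertips in the tool frame, in m); z points along the fingers, y is the line along which they close (so a half turn about z gives the same grasp; the last joint's range is limited). The gripper opens to 87 mm and grips with 3 to 60 N. Pads are 19 mm wide; open, the fingers measure 117 mm over their backs; the gripper's body (75 mm by 190 mm) begins 51 mm behind the grasp point.
Start: joints at [-1.204, 0.332, -0.065, 1.46, 0.022, 1.35, -0.088], TCP at [0.237, 0.578, 0.237] pointing down, gripper open.
Joint ranges: [-2.6, 2.6], [-0.5, 2.12], [-1.47, 1.34], [0.16, 2.42], [-1.27, 4.41], [0.06, 2.06], [-2.6, 2.6]. Speed limits (rad/s): [2.22, 2.22, 2.79, 2.79, 3.14, 3.14, 3.14].

## Interface

Orientations are given as a unit quaternion [x, y, z, w].
In Python, from bench import r, optics gives the robot as it stands.
- The arm moves only by the shell command python3 -m pendant 'ROWS' [FORCE]. ROWS is JSON, a list of rows, each a list of 7 numbers: the closure, from -1 (fully open) to 1 (shut), then the shift along the tool's x, y, z scaled (see below), then the turn, a rotation vector about the tool's x, y, z scaled (see below). In form: [[grip, x, y, z, rx, ry, rz], ...]. A call has 1 to 8 rows; each row is the pose to reach, as a shift and turn from the pose commanded when the call began, along the tool's axes at that moment; what a row does not reach only later rows make up. The controller multiplies each number of a shift by 0.3 m and each number of a turn by 120 degrees. A row lasts 1/8 s, in which the tool goes at most 62.5 mm and 10.7 degrees, less where a joint would pass 70% of its speed; a pose out of reach is approached as far as the arm can. A call with a number of a shift or a turn outside -1 to 1 is refused whole. A call with a gripper value outside its range is refused whole. The fingers move at their own pace and stop on an object; FORCE is the grip in N (left out, the last holds). Time passes only in rows, so rows that repeat a pose let the fingers close. It gives the time, the measured TCP pose, the force, the opening and the grip force at its end, in the units of the state.
- r.read_state(): the state, without advancing time (a new reading comes with each control period).
- optics.camera(name): name is "scene" or "top" or "wrist"; returns a dict with "pixels" (384x512x3 uint8, red, green, blue), "vfov" (degrees; the focal length in pixels is half the picture's height over the tangent of half this angle, whatever the lens; pixels are square), "cx", "cy" (the principal point, pixels), "rvec" (rotation vector, rad) and "tvec" (3), from world to camera coordinates, as OpenCV has them. Camera axes: x right, y down, z forward; pixel columns grow to the right and rows downward; lengths in m; the calibration is good to about 2 mm. A picture is of the moment at which its call begins. There is no depth.
- r.close_job(): hands the job in; it is judged then, once.
The state is a dict: "time": time; "joint_positions": joint angles; "joint_vel": joint speeds; "joint_torque": joint torques, N m; "ee_pos": TCP position; "eef_rot": TCP orientation; "ft_force": force on the tool from outside, world axes, zero at the start; "torque": the same for the moment, N m; "width": finger opening in m; "grip_force": force on a finger pad.
Only numpy, scipy, OpenCV 4.12 (cv2) and the standard library are available. Lean on these libraries where they do the work, as an engineer would, in place of code of your own. Each camera call takes 0.05 s, during which the arm holds its last target. There are 200 camera calls.

## Task

Check the pasta roller's brass drive bushing for wear with the double-ended plug gauge that lies on the wooden rest. Slide the long thin go end fully home until its collar bears on the bushing and hold it there lightly for a moment, then draw it out and push the short thick no-go end squarely and centrally against the bushing's mouth for half a second to confirm that it refuses to enter. Push gently both times, with about 8 N and never more than 20 N, leave the other things on the worktop alone, and lay the gauge back in the two forks of its rest.

Things in the scene. Friction and masses are not known exactly. Their poses are not given: they have to be found in the camera images.
- gauge: Double-ended plug gauge, 168 mm long, 0.2 to 0.4 kg. Origin on its axis at mid-handle; x along the axis towards the go end. Handle: dark square bar 22 x 22 mm, flats facing y and z, x -50 to +50, light band at its middle: grip there. Go end at +x (longer, thinner plug), no-go end at -x (shorter, thicker plug). In the rest its axis is level, 41 mm above the worktop.
- go_collar: The go end's steel collar, part of the gauge, 32 mm across, 5 mm thick. Origin on the axis where the handle ends, 50 mm from the gauge's origin; its face that meets the bushing is 5 mm further on, and from there the go plug, 24 mm across, stands out 40 mm, with a 3 mm chamfer at its tip.
- nogo_plug: The no-go end, part of the gauge: a collar 32 mm across and 5 mm thick, then the plug, 29 mm across and 18 mm long, no chamfer. Origin on the axis where the handle ends, 50 mm from the gauge's origin; x as the gauge's, so the plug points to -x.
- go_tip (a point): Centre of the end face of the go plug, 95 mm from the gauge's origin.
- nogo_tip (a point): Centre of the end face of the no-go plug, 73 mm from the gauge's origin.
- roller: Pasta roller, aluminium and steel box 84 mm wide, 92 mm high, 150 mm long, fixed on the worktop. Origin on the worktop under the middle of its drive end, the flat aluminium face with the brass bushing; x points level into the machine. Bushing: rigid brass tube 44 mm across, level bore 26 mm wide and 48 mm deep, axis 50 mm above the worktop; it does not move in the job.
- bore (a point): Point on the bushing's axis in the plane of the roller's aluminium drive-end face, 50 mm above the worktop; x points along the bore into the machine. The bushing's rim (its mouth) stands 4 to 32 mm in front of this point, towards -x; how far differs each time and is not measured: find it by touch.
- rest: Wooden rest fixed on the worktop, 110 x 50 mm; two forked uprights 8 mm thick, 82 mm apart along its x; fork floors 30 mm, tips 48 mm high, slots 27 mm wide, flared at the top. Origin under its centre on the worktop. The handle lies in both forks along x, mid-handle over the origin, axis 41 mm up, either end first; the collars hold it endways with a few mm of play.
- timer: Grey round kitchen timer, 60 mm across, 25 mm high, bystander. Origin at the centre of its underside.
- spice_box: Cream round tin, 62 mm across, 25 mm high, bystander. Origin at the centre of its underside.
- match_tin: Small black rectangular tin, 50 x 54 x 21 mm, bystander. Origin at the centre of its underside.
Mind the look-alikes: they are no part of the job. There is more than one size of the roller; the one meant has the size given above.

How it is judged:
By the outcome, as a careful person would: the job done as asked, in the order asked, and still so for the second after the job is handed in, with the robot touching nothing.
It also fails if it takes over 72 s, if anything falls off the work surface, if the arm or the gripper's body presses on something with over 40 N, if the wrist force passes 120 N, or if a joint passes its speed limit or range.

## Working session

There is one attempt and no reset: what is moved stays moved. The work goes in short steps, Python scripts to look and compute and a shell command to move; the robot and the scene stay as the last step left them, time stands still between calls to the robot, and variables do not carry over. Pictures are saved under pics/ and viewed, at most 10 in all, crops included, and the job is handed in when it is done.

```bash
ls; mkdir -p pics; python3 - <<'E'
from bench import r, optics
import cv2
s=r.read_state(); print(s)
for n in ("top","scene"):
    c=optics.camera(n); print(n,c["vfov"],c["cx"],c["cy"],c["rvec"],c["tvec"])
    cv2.imwrite(f"pics/{n}1.png",cv2.resize(c["pixels"][:,:,::-1],(800,600),interpolation=cv2.INTER_CUBIC))
E
```

```text
pics
{'time': 0.0, 'joint_positions': array([-1.20357385,  0.33286187, -0.06471273,  1.46094294,  0.02162292,
        1.34993866, -0.08852125]), 'joint_vel': array([ 3.99535243e-04,  1.09635942e-04,  1.08772633e-03, -1.28867256e-04,
       -2.56604231e-05,  1.19491288e-03, -2.02303966e-03]), 'joint_torque': array([ 5.45349894e-05, -6.23260403e+01,  2.44405540e-02, -3.89909291e+01,
       -6.14934275e-02,  3.95374058e-02,  1.28251563e-04]), 'ee_pos': array([0.2373759 , 0.57775495, 0.23575946]), 'eef_rot': array([ 1.93671143e-01,  9.81066236e-01, -7.20616775e-04, -9.75380244e-05]), 'ft_force': array([-0.08051947, -0.37830401, -0.99044414]), 'torque': array([0.04571944, 0.03830536, 0.02321644]), 'grip_force': 0.0, 'width': 0.08664358233135813}
top 42.95312353706011 258.1080201376204 186.8348901451702 [ 2.19580084 -2.18570588  0.12517944] [-0.06645721  0.5709484   1.03578255]
scene 47.927252363494354 256.8991685932984 185.5762831486307 [ 1.98922714 -0.79619662  0.46272745] [-0.43086427  0.23862422  0.83249041]
```

View pics/top1.png

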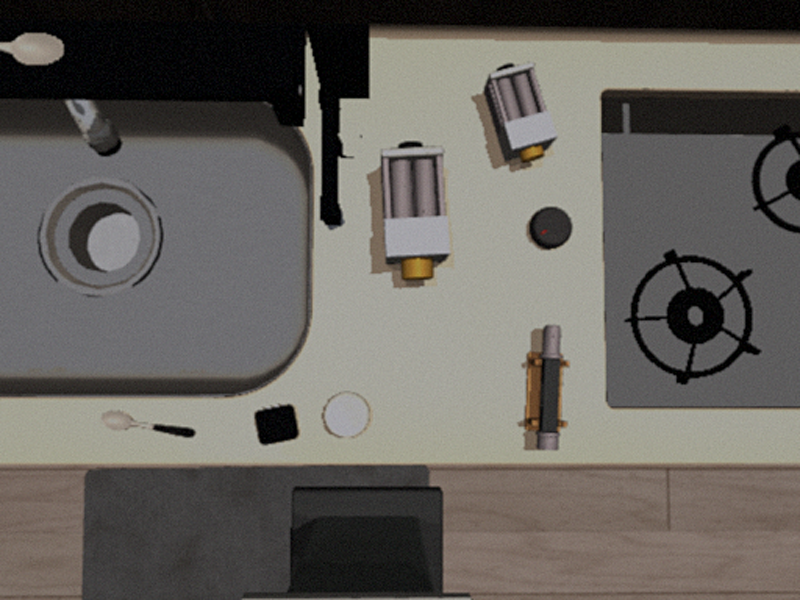

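View pics/scene1.png

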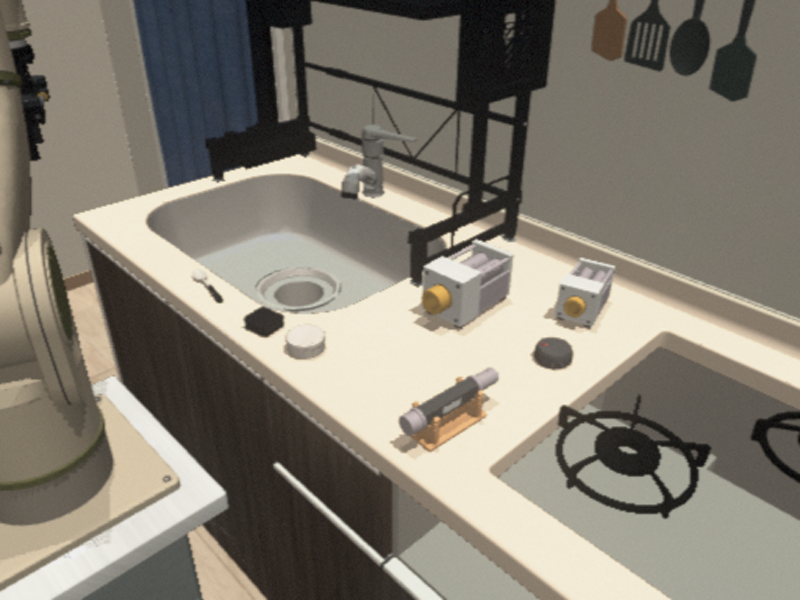

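The top view shows these candidates:
- **Gauge:** only one, in its rest at about (550,388). The go end points away from the robot at (552,330), and the no-go end is at (548,445).
- **Rollers:** the large one at (415,205) with its brass bushing at (417,268), and a smaller look-alike at (520,110) with its bushing at (532,153).

I'll check the sizes and take one close crop.

```bash
cat > h.py <<'E'
import numpy as np, cv2
from bench import r, optics
from scipy.spatial.transform import Rotation as R
def ray(c,uv,z):
    f=c["pixels"].shape[0]/2/np.tan(np.radians(c["vfov"]/2)); M=cv2.Rodrigues(np.array(c["rvec"],float))[0]; t=np.array(c["tvec"])
    o=-M.T@t; d=M.T@np.array([(uv[0]-c["cx"])/f,(uv[1]-c["cy"])/f,1]); return o+d*(z-o[2])/d[2]
def proj(c,P):
    f=c["pixels"].shape[0]/2/np.tan(np.radians(c["vfov"]/2)); K=np.array([[f,0,c["cx"]],[0,f,c["cy"]],[0,0,1]])
    return cv2.projectPoints(np.array(P,float).reshape(-1,3),np.array(c["rvec"],float),np.array(c["tvec"],float),K,None)[0][:,0]
E
python3 - <<'E'
from h import *
c=optics.camera("top"); p=c["pixels"]
def crop(x,y,w,h,s,grid=10):
    im=cv2.resize(p[y:y+h,x:x+w,::-1],None,fx=s,fy=s,interpolation=cv2.INTER_CUBIC)
    for g in range((x//10+1)*10,x+w,10): cv2.putText(im,str(g),(int((g-x+.5)*s)-10,10),0,.35,(0,0,255),1); cv2.line(im,(int((g-x+.5)*s),12),(int((g-x+.5)*s),18),(0,0,255),1)
    for g in range((y//10+1)*10,y+h,10): cv2.putText(im,str(g),(0,int((g-y+.5)*s)+4),0,.35,(0,0,255),1); cv2.line(im,(26,int((g-y+.5)*s)),(32,int((g-y+.5)*s)),(0,0,255),1)
    return im
cv2.imwrite("pics/crop1.png",np.hstack([crop(325,203,62,96,6),crop(236,88,64,96,6)]))
q=.64
for n,uv,z in [("gauge go",(552,327),.041),("gauge nogo",(548,447),.041),("rollerL",(384,256),.092),("rollerR",(447,256),.092),("sL",(508,122),.092*.75),("sR",(553,115),.092*.75),("timer",(550,228),.025),("spice",(346,415),.025),("match",(276,424),.02),("faucet",(332,218),.1)]:
    print(n,ray(c,(uv[0]*q-.2,uv[1]*q-.2),z).round(4))
E
```

```text
gauge go [ 0.5232 -0.2675  0.041 ]
gauge nogo [ 0.3606 -0.2598  0.041 ]
rollerL [ 0.613  -0.0361  0.092 ]
rollerR [ 0.6136 -0.1187  0.092 ]
sL [ 0.8018 -0.2045  0.069 ]
sR [ 0.8123 -0.2665  0.069 ]
timer [ 0.6634 -0.2701  0.025 ]
spice [0.402  0.0146 0.025 ]
match [0.3892 0.1106 0.02  ]
faucet [0.6612 0.0318 0.1   ]
```

View pics/crop1.png

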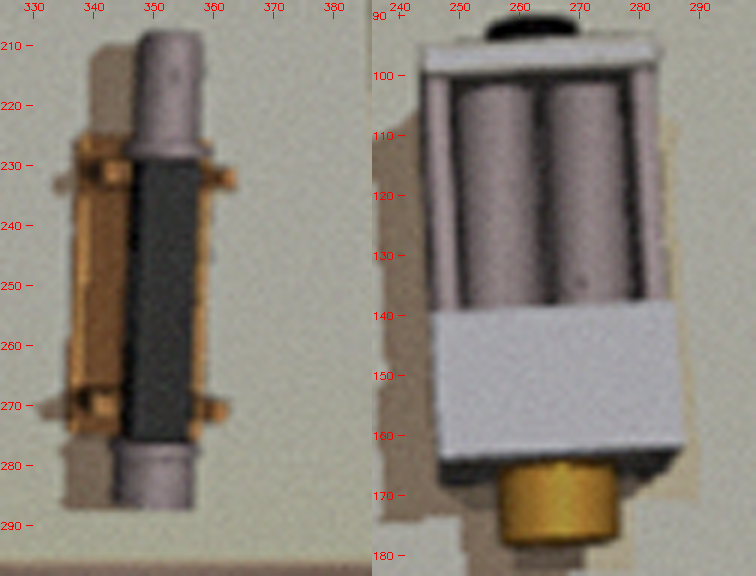

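The crop shows the large roller is about 83 mm wide, so it is the 84 mm one; the look-alike is about 62 mm wide. The gauge's longer, thinner go plug is at the top, (352.7,215), and the thicker no-go is at the bottom, (349.9,283). Next I'll compute poses.

```bash
cat >> h.py <<'E'
def rows(pos,yaw,q=None):
    """row numbers (shift/0.3, turn/120deg) from measured pose to TCP pos, tool down with tool x at yaw(deg)"""
    s=r.read_state(); A=R.from_quat(s["eef_rot"]); y=np.radians(yaw)
    B=R.from_matrix(np.array([[np.cos(y),np.sin(y),0],[np.sin(y),-np.cos(y),0],[0,0,-1]]))
    d=A.inv().apply(np.array(pos)-s["ee_pos"])/0.3; w=(A.inv()*B).as_rotvec(degrees=True)/120
    print("t",round(s["time"],2),"row",d.round(4),w.round(4))
E
python3 - <<'E'
from h import *
c=optics.camera("top"); P=lambda u,v,z: ray(c,(u,v),z)
M=cv2.Rodrigues(np.array(c["rvec"]))[0]; print("cam",(-M.T@np.array(c["tvec"])).round(3))
def ang(a,b): d=a-b; return np.degrees(np.arctan2(d[1],d[0])).round(2)
a=P(352.7,215,.041);b=P(349.9,283,.041);print("plugs axis",a,b,ang(a,b))
a=P(358,229,.052);b=P(356.2,276,.052);print("handle R edge",a,b,ang(a,b),np.hypot(*(a-b)[:2]))
print("tips", P(352.7,207.6,.041),P(350,287,.041))
a=P(246.5,163.8,.092);b=P(287.8,161.7,.092);print("roller front",a,b,ang(a,b)-90,(a+b)/2)
a2=P(243.8,95,.092);b2=P(282.7,94.2,.092);print("rear",a2,b2,ang(a2,a),ang(b2,b))
print("mid-line",ang((a2+b2)/2,(a+b)/2))
print("bush",P(266.7,178.3,.05),P(266.7,178.3,.072), P(267,165,.072))
E
```

```text
cam [ 0.48  -0.034  1.082]
plugs axis [ 0.51048446 -0.26647834  0.041     ] [ 0.36659475 -0.25859154  0.041     ] -3.14
handle R edge [ 0.48061092 -0.27491444  0.052     ] [ 0.38229906 -0.26970734  0.052     ] -3.03 0.09844965691188529
tips [ 0.52635172 -0.26669018  0.041     ] [ 0.35823843 -0.25869701  0.041     ]
roller front [ 0.61264671 -0.03805271  0.092     ] [ 0.61759473 -0.12269113  0.092     ] 3.3499999999999943 [ 0.61512072 -0.08037192  0.092     ]
rear [ 0.75611159 -0.03168692  0.092     ] [ 0.7587163 -0.1123479  0.092    ] 2.54 4.19
mid-line 3.36
bush [ 0.58747469 -0.08137154  0.05      ] [ 0.58518517 -0.08036531  0.072     ] [ 0.61310687 -0.08093997  0.072     ]
```

```bash
python3 - <<'E'
from h import *
rows((.46,.42,.22),170); rows((.49,.35,.22),172)
E
```

```text
t 0.2 row [-0.8863 -0.2049  0.0538] [-0.0004 -0.     -0.1028]
t 0.2 row [-1.0674 -0.3828  0.0539] [-0.0004 -0.     -0.1194]
```

```bash
python3 -m pendant '[[-1,-0.45,-0.1,0.03,0,0,-0.05],[-1,-0.9,-0.2,0.05,0,0,-0.11],[-1,-0.95,-0.35,0.05,0,0,-0.11],[-1,-0.95,-0.6,0.05,0,0,-0.12],[-1,-0.95,-0.85,0.05,0,0,-0.12],[-1,-0.95,-1,0.05,0,0,-0.12],[-1,-0.95,-1,0.05,0,0,-0.12]]' 20; python3 - <<'E'
from h import *
rows((.5,-.06,.2),176.9); rows((.431,-.262,.15),176.9)
E
```

```text
time: 1.08
ee_pos: [0.3891, 0.2121, 0.2217]
eef_rot: [0.069, 0.998, 0.0, 0.0]
ft_force: [1.3, -0.4, 1.3]
width: 0.0873
grip_force: 0.0
t 1.07 row [-0.4919 -0.8472  0.0721] [ 0.0001  0.     -0.0405]
t 1.07 row [-0.3573 -1.5459  0.2386] [ 0.0001  0.     -0.0405]
```

```bash
python3 -m pendant '[[-1,-0.12,-0.2,0.05,0,0,-0.02],[-1,-0.2,-0.4,0.07,0,0,-0.04],[-1,-0.24,-0.6,0.1,0,0,-0.04],[-1,-0.28,-0.8,0.15,0,0,-0.04],[-1,-0.32,-1,0.2,0,0,-0.04],[-1,-0.32,-1,0.2,0,0,-0.04]]'; python3 - <<'E'
from h import *
rows((.431,-.262,.12),176.9); rows((.431,-.262,.07),176.9)
E
```

```text
time: 1.82
ee_pos: [0.4421, -0.1001, 0.1611]
eef_rot: [0.03, 1.0, -0.0, -0.0]
ft_force: [-0.1, -0.2, -0.4]
width: 0.0872
grip_force: 0.0
t 1.82 row [ 0.004  -0.541   0.1375] [-0.0003 -0.0005 -0.0031]
t 1.82 row [ 0.0038 -0.5408  0.3041] [-0.0003 -0.0005 -0.0031]
```

```bash
python3 -m pendant '[[-1,0,-0.2,0.05,0,0,-0.003],[-1,0.004,-0.4,0.1,0,0,-0.003],[-1,0.004,-0.541,0.137,0,0,-0.003],[-1,0.004,-0.541,0.137,0,0,-0.003],[-1,0.004,-0.541,0.137,0,0,-0.003]]'; python3 - <<'E'
from h import *
rows((.431,-.262,.04),176.9)
c=optics.camera("wrist"); im=c["pixels"][:,:,::-1].copy()
o=np.array([.4313,-.2618,.041]); d=np.array([np.cos(np.radians(-3.1)),np.sin(np.radians(-3.1)),0])
for k in (-.073,-.05,0,.05,.055,.095):
    p=proj(c,o+k*d)[0]; cv2.circle(im,tuple(int(round(x)) for x in p),2,(0,0,255),-1)
cv2.imwrite("pics/w1.png",cv2.resize(im,(800,600)))
E
```

```text
time: 2.45
ee_pos: [0.4334, -0.257, 0.1206]
eef_rot: [0.024, 1.0, 0.0, -0.0]
ft_force: [-0.4, 0.0, 0.0]
width: 0.0871
grip_force: 0.0
t 2.45 row [ 0.0071 -0.0172  0.2687] [ 0.0003 -0.0001  0.0032]
```

View pics/w1.png

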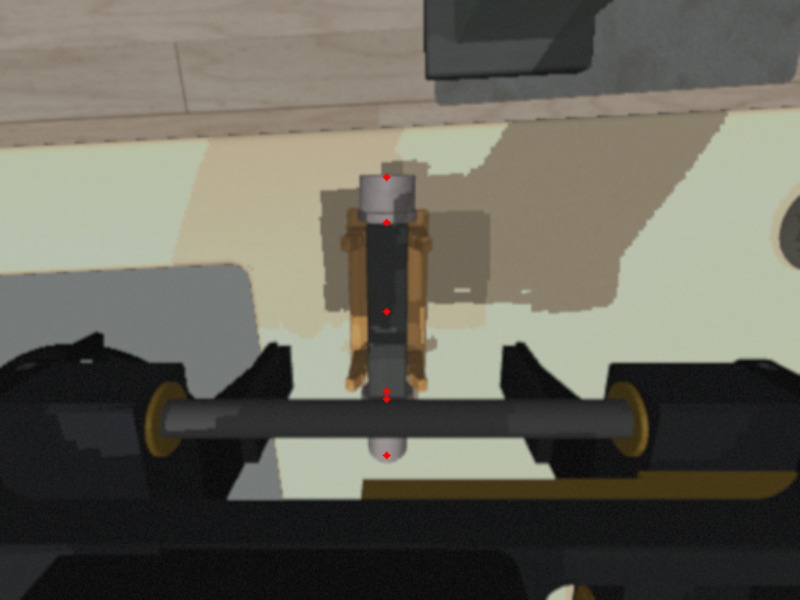

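The wrist view shows the gauge straight between the open fingers, at column 387. The predicted axis points sit on it, with the no-go tip at (387,177) and the go tip at (387,456). I'll descend and grip.

```bash
python3 -m pendant '[[-1,0.003,-0.003,0.1,0,0,0],[-1,0.003,-0.003,0.18,0,0,0],[-1,0.003,-0.003,0.24,0,0,0],[-1,0.003,-0.003,0.268,0,0,0],[-1,0.003,-0.003,0.268,0,0,0],[-1,0.003,-0.003,0.268,0,0,0]]' 20; python3 -c "
from h import *
rows((.4313,-.262,.04),176.9)"
```

```text
time: 3.25
ee_pos: [0.4326, -0.2591, 0.041]
eef_rot: [0.024, 1.0, -0.0, 0.001]
ft_force: [-0.5, 0.2, 0.3]
width: 0.0869
grip_force: 0.0
t 3.25 row [ 0.0037 -0.0099  0.0033] [-0.0001  0.0005  0.0028]
```

```bash
python3 -m pendant '[[-1,0.004,-0.009,0.003,0,0,0.003],[-1,0.004,-0.009,0.003,0,0,0.003],[1,0.004,-0.009,0.003,0,0,0.003],[1,0.004,-0.009,0.003,0,0,0.003],[1,0.004,-0.009,0.003,0,0,0.003],[1,0.004,-0.009,0.003,0,0,0.003],[1,0.004,-0.009,0.003,0,0,0.003],[1,0.004,-0.009,0.003,0,0,0.003]]' 45; python3 -c "
from h import *
rows((.4313,-.262,.14),176.9)"
```

```text
time: 4.25
ee_pos: [0.4307, -0.2616, 0.0394]
eef_rot: [0.027, 1.0, 0.0, -0.0]
ft_force: [0.5, 0.2, 0.9]
width: 0.0346
grip_force: 0.0
t 4.25 row [-0.0021 -0.0013 -0.3354] [ 0.0001 -0.     -0.0003]
```

```bash
python3 -m pendant '[[1,0,0,0,0,0,0],[1,0,0,0,0,0,0],[1,0,0,0,0,0,0],[1,0,0,0,0,0,0]]' 45; python3 -c "
from h import *
print(r.read_state()['torque'])
rows((.4313,-.262,.14),176.9)"
```

```text
time: 4.75
ee_pos: [0.4307, -0.2616, 0.0394]
eef_rot: [0.027, 1.0, 0.0, -0.0]
ft_force: [-0.1, -0.5, 0.5]
width: 0.0214
grip_force: 45.0
[-0.00876208 -0.04758548  0.00678319]
t 4.75 row [-0.0021 -0.0012 -0.3354] [ 0.     -0.     -0.0003]
```

```bash
python3 -m pendant '[[1,0,0,-0.1,0,0,0],[1,0,0,-0.22,0,0,0],[1,0,0.05,-0.3,0,0,0],[1,-0.03,0.2,-0.32,0,0,-0.02],[1,-0.06,0.4,-0.32,0,0,-0.04],[1,-0.08,0.56,-0.32,0,0,-0.054],[1,-0.08,0.56,-0.32,0,0,-0.054],[1,-0.08,0.56,-0.32,0,0,-0.054]]'; python3 -c "
from h import *
rows((.461,-.089,.0484),183.36)"
```

```text
time: 5.75
ee_pos: [0.4634, -0.0956, 0.1351]
eef_rot: [-0.029, 1.0, -0.0, -0.0]
ft_force: [-0.4, 0.1, -3.5]
width: 0.0216
grip_force: 45.0
t 5.75 row [0.0065 0.0225 0.2891] [-0.0001 -0.0004 -0.0002]
```

```bash
python3 -m pendant '[[1,0.0065,0.02,0.1,0,0,0],[1,0.0065,0.02,0.2,0,0,0],[1,0.0065,0.0225,0.289,0,0,0],[1,0.0065,0.0225,0.289,0,0,0],[1,0.0065,0.0225,0.289,0,0,0],[1,0.0065,0.0225,0.289,0,0,0]]'; python3 - <<'E'
from h import *
rows((.461,-.089,.0484),183.36)
def crop(c,x,y,w,h,s):
    im=cv2.resize(c["pixels"][y:y+h,x:x+w,::-1],None,fx=s,fy=s,interpolation=cv2.INTER_CUBIC)
    for g in range((x//10+1)*10,x+w,10): cv2.putText(im,str(g),(int((g-x+.5)*s)-10,10),0,.35,(0,0,255),1); cv2.line(im,(int((g-x+.5)*s),12),(int((g-x+.5)*s),18),(0,0,255),1)
    for g in range((y//10+1)*10,y+h,10): cv2.putText(im,str(g),(0,int((g-y+.5)*s)+4),0,.35,(0,0,255),1); cv2.line(im,(26,int((g-y+.5)*s)),(32,int((g-y+.5)*s)),(0,0,255),1)
    return im
t=optics.camera("top"); s=optics.camera("scene"); import pickle; pickle.dump((t,s),open("a.pkl","wb"))
print(proj(s,[.586,-.082,.05]),proj(t,[.586,-.082,.05]))
cv2.imwrite("pics/al1.png",np.hstack([crop(t,236,150,62,90,6),crop(s,235,150,70,90,6)]))
E
```

```text
time: 6.5
ee_pos: [0.4623, -0.0889, 0.0498]
eef_rot: [-0.029, 1.0, 0.0, 0.001]
ft_force: [0.4, -0.5, -2.9]
width: 0.0215
grip_force: 45.0
t 6.5 row [ 0.0044 -0.0001  0.0048] [ 0.0001  0.0009 -0.0004]
[[275.91675036 193.8821605 ]] [[266.99371569 178.9911283 ]]
```

View pics/al1.png

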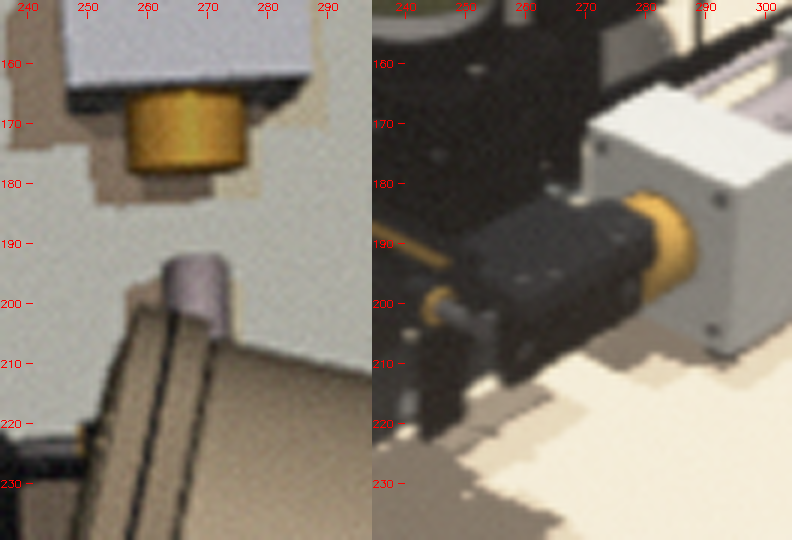

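```bash
python3 - <<'E'
from h import *; import pickle
t,s=pickle.load(open("a.pkl","rb"))
a=ray(t,(268.0,194),.0514); b=ray(t,(266.6,176),.05); print(a,b,np.degrees(np.arctan2(b[1]-a[1],b[0]-a[0])))
print("expected plug y at that x:", -.0889+(a[0]-.4623)*np.tan(np.radians(3.36)))
st=r.read_state(); print(st["ee_pos"],R.from_quat(st["eef_rot"]).as_matrix()[:2,0], R.from_quat(st["eef_rot"]).as_matrix()[:,2])
# brass segmentation in top image: centre line
hsv=cv2.cvtColor(t["pixels"],cv2.COLOR_RGB2HSV)
for v in range(166,178,2):
    m=(hsv[v,245:290,1]>140)&(hsv[v,245:290,2]>60); u=np.where(m)[0]+245; print(v,u.min(),u.max(),end=' ')
for v in (193,195,197,199):
    print(v,t["pixels"][v,255:280].sum(1).tolist())
E
```

```text
[ 0.55388919 -0.08412865  0.0514    ] [ 0.59239661 -0.08114918  0.05      ] 4.424381230852
expected plug y at that x: -0.08352276403080792
[ 0.4621054  -0.08860932  0.04956297] [-0.99830521 -0.05817357] [ 1.57564121e-03  3.58766295e-04 -9.99998694e-01]
166 259 275 168 257 276 170 257 276 172 257 276 174 257 276 176 258 276 193 [511, 503, 502, 510, 509, 515, 498, 474, 406, 291, 289, 332, 354, 383, 400, 386, 345, 317, 379, 470, 513, 522, 508, 496, 519]
195 [498, 511, 506, 511, 513, 524, 510, 425, 197, 196, 282, 347, 384, 395, 391, 400, 366, 313, 282, 407, 529, 518, 502, 505, 509]
197 [508, 511, 477, 406, 399, 379, 338, 295, 184, 217, 285, 341, 380, 426, 431, 396, 372, 306, 270, 349, 480, 493, 513, 501, 507]
199 [509, 451, 330, 327, 330, 332, 346, 291, 205, 218, 278, 347, 378, 414, 433, 414, 373, 311, 272, 359, 472, 500, 496, 507, 491]
```

```bash
python3 -m pendant '[[1,0,0.002,0.004,0,0,0],[1,-0.02,0.002,0.004,0,0,0],[1,-0.05,0.002,0.004,0,0,0],[1,-0.075,0.002,0.004,0,0,0],[1,-0.075,0.002,0.004,0,0,0],[1,-0.075,0.002,0.004,0,0,0]]'; python3 - <<'E'
from h import *
rows((.461,-.089,.0484),183.36); t=optics.camera("top"); im=t["pixels"]
print(r.read_state()["ee_pos"], r.read_state()["ft_force"])
for v in range(174,200,2): print(v,im[v,252:282].astype(int).sum(1).tolist())
E
```

```text
time: 7.35
ee_pos: [0.4837, -0.0867, 0.0474]
eef_rot: [-0.029, 1.0, -0.0, -0.0]
ft_force: [-0.1, 0.3, -2.9]
width: 0.0215
grip_force: 45.0
t 7.35 row [ 0.0761 -0.0032 -0.0035] [-0.     -0.0002 -0.0002]
[ 0.48366123 -0.08669225  0.04741628] [-0.33380484  0.50090178 -3.57747012]
174 [324, 331, 345, 349, 262, 150, 186, 223, 261, 287, 290, 306, 337, 351, 381, 376, 363, 358, 366, 331, 314, 293, 268, 232, 193, 338, 479, 489, 511, 515]
176 [335, 336, 334, 350, 294, 192, 170, 231, 250, 286, 305, 320, 341, 363, 367, 368, 376, 375, 359, 335, 297, 269, 270, 219, 185, 335, 492, 493, 510, 508]
178 [324, 326, 328, 353, 308, 196, 141, 115, 118, 120, 112, 141, 137, 113, 131, 113, 119, 119, 74, 121, 156, 172, 211, 298, 401, 448, 479, 508, 506, 507]
180 [344, 332, 328, 348, 335, 347, 339, 282, 241, 243, 242, 229, 239, 228, 237, 232, 245, 259, 250, 392, 493, 498, 480, 497, 491, 479, 459, 492, 500, 503]
182 [331, 324, 330, 330, 339, 330, 345, 304, 254, 248, 249, 260, 234, 262, 273, 302, 297, 287, 267, 369, 491, 476, 475, 471, 480, 481, 471, 491, 493, 515]
184 [464, 471, 459, 420, 393, 402, 346, 389, 420
[... 489 characters left out ...]
, 274, 255, 259, 306, 336, 272, 258, 358, 479, 503, 513, 514, 515, 520, 506, 511]
192 [518, 483, 336, 174, 268, 333, 317, 327, 313, 264, 94, 184, 314, 304, 290, 290, 267, 169, 156, 198, 227, 221, 218, 255, 294, 307, 365, 410, 449, 485]
194 [504, 365, 166, 195, 329, 330, 353, 339, 323, 214, 142, 275, 326, 319, 344, 310, 259, 145, 214, 272, 268, 255, 250, 240, 228, 231, 231, 213, 204, 208]
196 [414, 188, 197, 310, 347, 357, 348, 361, 295, 121, 232, 361, 359, 342, 340, 349, 265, 160, 251, 300, 295, 295, 296, 288, 270, 273, 286, 257, 263, 255]
198 [316, 181, 237, 345, 371, 370, 368, 369, 237, 138, 300, 367, 348, 361, 365, 287, 153, 212, 327, 336, 324, 326, 322, 310, 307, 320, 295, 305, 322, 285]
```

```bash
python3 -m pendant '[[1,-0.004,0,-0.0035,0,0,0],[1,-0.01,0,-0.0035,0,0,0],[1,-0.016,0,-0.0035,0,0,0],[1,-0.022,0,-0.0035,0,0,0],[1,-0.028,0,-0.0035,0,0,0],[1,-0.028,0,-0.0035,0,0,0]]'; python3 -m pendant '[[1,-0.003,0,0,0,0,0],[1,-0.006,0,0,0,0,0],[1,-0.01,0,0,0,0,0],[1,-0.01,0,0,0,0,0]]'
```

```text
time: 8.15
ee_pos: [0.4924, -0.0861, 0.0486]
eef_rot: [-0.029, 1.0, -0.0, -0.0]
ft_force: [0.2, 0.1, -2.8]
width: 0.0212
grip_force: 45.0
time: 8.65
ee_pos: [0.4954, -0.0859, 0.0486]
eef_rot: [-0.029, 1.0, 0.0, 0.0]
ft_force: [-0.6, -0.4, -2.8]
width: 0.0214
grip_force: 45.0
```

```bash
python3 -m pendant '[[1,-0.005,0,0,0,0,0],[1,-0.01,0,0,0,0,0],[1,-0.015,0,0,0,0,0],[1,-0.02,0,0,0,0,0],[1,-0.02,0,0,0,0,0]]'; python3 -m pendant '[[1,-0.005,0,0,0,0,0],[1,-0.01,0,0,0,0,0],[1,-0.015,0,0,0,0,0],[1,-0.02,0,0,0,0,0],[1,-0.02,0,0,0,0,0]]'; python3 -c "
from h import *
print(r.read_state()['torque'])"
```

```text
time: 9.28
ee_pos: [0.5015, -0.0856, 0.0486]
eef_rot: [-0.029, 1.0, -0.0, 0.0]
ft_force: [-0.2, -0.2, -3.1]
width: 0.0214
grip_force: 45.0
time: 9.9
ee_pos: [0.5075, -0.0852, 0.0486]
eef_rot: [-0.029, 1.0, -0.0, 0.0]
ft_force: [0.4, 0.7, -2.4]
width: 0.0217
grip_force: 45.0
[-2.35083410e-03 -3.60354693e-05  4.62617901e-02]
```

```bash
python3 -m pendant '[[1,-0.006,0,0,0,0,0],[1,-0.012,0,0,0,0,0],[1,-0.018,0,0,0,0,0],[1,-0.024,0,0,0,0,0],[1,-0.03,0,0,0,0,0],[1,-0.03,0,0,0,0,0]]'; python3 -m pendant '[[1,-0.006,0,0,0,0,0],[1,-0.012,0,0,0,0,0],[1,-0.018,0,0,0,0,0],[1,-0.018,0,0,0,0,0]]';  python3 -c "
from h import *
print(r.read_state()['torque'])"
```

```text
time: 10.65
ee_pos: [0.5165, -0.0847, 0.0486]
eef_rot: [-0.029, 1.0, -0.0, 0.0]
ft_force: [-0.5, -0.7, -3.5]
width: 0.0218
grip_force: 45.0
time: 11.15
ee_pos: [0.5219, -0.0844, 0.0486]
eef_rot: [-0.029, 1.0, -0.0, 0.0]
ft_force: [-0.2, -0.0, -3.9]
width: 0.0219
grip_force: 45.0
[ 0.03988764 -0.03174573 -0.02991674]
```

```bash
python3 -m pendant '[[1,-0.003,0,0,0,0,0],[1,-0.006,0,0,0,0,0],[1,-0.01,0,0,0,0,0],[1,-0.01,0,0,0,0,0]]'; python3 -m pendant '[[1,-0.003,0,0,0,0,0],[1,-0.006,0,0,0,0,0],[1,-0.006,0,0,0,0,0]]'
```

```text
time: 11.65
ee_pos: [0.5248, -0.0842, 0.0486]
eef_rot: [-0.029, 1.0, 0.0, 0.0]
ft_force: [0.0, -0.9, -3.2]
width: 0.0216
grip_force: 45.0
time: 12.02
ee_pos: [0.5266, -0.0841, 0.0486]
eef_rot: [-0.029, 1.0, 0.0, 0.0]
ft_force: [0.4, -0.1, -3.6]
width: 0.0216
grip_force: 45.0
```

```bash
python3 -m pendant '[[1,-0.003,0,0,0,0,0],[1,-0.006,0,0,0,0,0],[1,-0.006,0,0,0,0,0]]'
```

```text
time: 12.4
ee_pos: [0.5284, -0.084, 0.0486]
eef_rot: [-0.029, 1.0, 0.0, 0.0]
ft_force: [0.7, -0.1, -3.0]
width: 0.0217
grip_force: 45.0
```

```bash
python3 -m pendant '[[1,-0.002,0,0,0,0,0],[1,-0.0035,0,0,0,0,0],[1,-0.0035,0,0,0,0,0]]'; 
```

```text
time: 12.78
ee_pos: [0.5293, -0.0839, 0.0485]
eef_rot: [-0.029, 1.0, 0.0, 0.0]
ft_force: [0.1, -0.2, -2.4]
width: 0.0216
grip_force: 45.0
```

```bash
python3 -m pendant '[[1,-0.002,0,0,0,0,0],[1,-0.0035,0,0,0,0,0],[1,-0.0035,0,0,0,0,0]]'; 
```

```text
time: 13.15
ee_pos: [0.5304, -0.0839, 0.0486]
eef_rot: [-0.029, 1.0, 0.0, 0.0]
ft_force: [0.2, -0.9, -3.4]
width: 0.0214
grip_force: 45.0
```

```bash
python3 -m pendant '[[1,-0.002,0,0,0,0,0],[1,-0.0035,0,0,0,0,0],[1,-0.0035,0,0,0,0,0]]' | grep -E "ee_pos|ft"; python3 -m pendant '[[1,-0.002,0,0,0,0,0],[1,-0.002,0,0,0,0,0]]' | grep -E "ee_pos|ft" 
```

```text
ee_pos: [0.5315, -0.0838, 0.0486]
ft_force: [-0.5, -0.7, -3.8]
ee_pos: [0.5321, -0.0838, 0.0486]
ft_force: [0.0, 0.5, -1.7]
```

```bash
python3 -m pendant '[[1,-0.002,0,0,0,0,0],[1,-0.0035,0,0,0,0,0],[1,-0.0035,0,0,0,0,0]]' | grep -E "ee_pos|ft"; python3 -m pendant '[[1,-0.002,0,0,0,0,0],[1,-0.002,0,0,0,0,0]]' | grep -E "ee_pos|ft"; python3 -c "
from h import *
t=optics.camera('top'); x=250;y=160
cv2.imwrite('pics/in1.png',cv2.resize(t['pixels'][y:y+50,x:x+40,::-1],None,fx=10,fy=10,interpolation=cv2.INTER_CUBIC))" 
```

```text
ee_pos: [0.5327, -0.0838, 0.0485]
ft_force: [-1.5, -0.4, -2.3]
ee_pos: [0.5328, -0.0838, 0.0484]
ft_force: [-6.2, -0.6, 1.0]
```

View pics/in1.png

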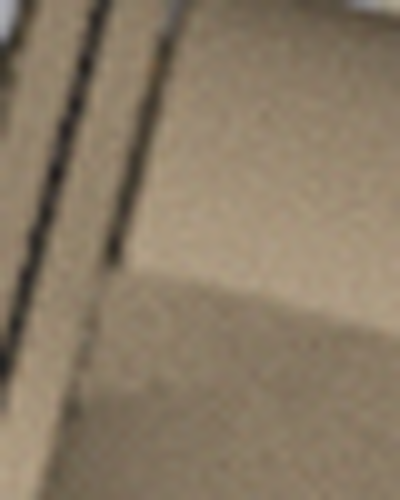

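The arm hides the bushing in this view. Contact came at TCP x = 0.5328, which puts the collar face at about 0.588 and matches the rim seen at 0.586, so the collar is bearing. I'll hold there lightly.

```bash
python3 -m pendant '[[1,-0.0007,0,0,0,0,0],[1,-0.0007,0,0,0,0,0]]' | grep -E "ee_pos|ft";  python3 -m pendant '[[1,0,0,0,0,0,0],[1,0,0,0,0,0,0]]' | grep -E "ee_pos|ft"; python3 -m pendant '[[1,0,0,0,0,0,0],[1,0,0,0,0,0,0],[1,0,0,0,0,0,0],[1,0,0,0,0,0,0]]' 
```

```text
ee_pos: [0.5328, -0.0838, 0.0483]
ft_force: [-7.1, -1.0, 1.0]
ee_pos: [0.5328, -0.0838, 0.0483]
ft_force: [-7.0, -0.2, 0.9]
time: 15.45
ee_pos: [0.5328, -0.0837, 0.0484]
eef_rot: [-0.029, 1.0, 0.0, -0.001]
ft_force: [-7.3, -0.3, 1.7]
width: 0.0216
grip_force: 45.0
```

```bash
python3 -m pendant '[[1,0.02,0,0,0,0,0],[1,0.06,0,0,0,0,0],[1,0.11,0,0,0,0,0],[1,0.17,0,0,0,0,0],[1,0.24,0,0,0,0,0],[1,0.31,0,0,0,0,0],[1,0.31,0,-0.1,0,0,0],[1,0.31,0,-0.15,0,0,0]]'
python3 -m pendant '[[1,0,0,0,0,0,0.08],[1,0,0,0,0,0,0.16],[1,0,0,0,0,0,0.24],[1,0,0,0,0,0,0.32],[1,0,0,0,0,0,0.4],[1,0,0,0,0,0,0.48],[1,0,0,0,0,0,0.56],[1,0,0,0,0,0,0.64]]'
python3 -m pendant '[[1,0,0,0,0,0,0.08],[1,0,0,0,0,0,0.16],[1,0,0,0,0,0,0.24],[1,0,0,0,0,0,0.32],[1,0,0,0,0,0,0.4],[1,0,0,0,0,0,0.48],[1,0,0,0,0,0,0.56],[1,0,0,0,0,0,0.64]]'
python3 -c "
from h import *
s=r.read_state();print(s['joint_positions'],s['ee_pos']);rows((.47,-.0875,.0484),3.36)"
```

```text
time: 16.45
ee_pos: [0.4409, -0.089, 0.0948]
eef_rot: [-0.029, 1.0, 0.0, 0.001]
ft_force: [-0.0, 0.1, -1.9]
width: 0.0221
grip_force: 45.0
time: 17.45
ee_pos: [0.4408, -0.0889, 0.0934]
eef_rot: [0.6, 0.8, 0.0, -0.0]
ft_force: [-0.2, 0.5, -2.3]
width: 0.0214
grip_force: 45.0
time: 18.45
ee_pos: [0.4409, -0.0889, 0.0935]
eef_rot: [0.967, 0.254, 0.0, -0.0]
ft_force: [-0.1, -0.2, -3.1]
width: 0.0214
grip_force: 45.0
[-0.59345104  0.08657925  0.72748297  2.10328878 -0.07021556  0.97443933
 -0.88522407] [ 0.44088653 -0.08891768  0.09348374]
t 18.45 row [0.0867 0.0436 0.1503] [-2.000e-04 -2.000e-04  2.174e-01]
```

```bash
python3 -m pendant '[[1,0.01,0.01,0,0,0,0.08],[1,0.03,0.03,0,0,0,0.16],[1,0.06,0.04,0.03,0,0,0.217],[1,0.087,0.0436,0.08,0,0,0.217],[1,0.087,0.0436,0.15,0,0,0.217],[1,0.087,0.0436,0.15,0,0,0.217],[1,0.087,0.0436,0.15,0,0,0.217]]'
python3 -c "
from h import *
rows((.495,-.0860,.0484),3.36)
t=optics.camera('top');im=t['pixels']
for v in range(184,200,2): print(v,im[v,252:284].astype(int).sum(1).tolist())
print(proj(t,[.54,-.0834,.05]))"
```

```text
time: 19.32
ee_pos: [0.4704, -0.0876, 0.0492]
eef_rot: [0.999, 0.032, 0.0, -0.0]
ft_force: [-0.5, 0.6, -2.0]
width: 0.0215
grip_force: 45.0
t 19.32 row [ 0.0822 -0.0001  0.0026] [-0.     -0.0003  0.0028]
184 [445, 465, 457, 416, 396, 461, 471, 479, 469, 471, 467, 468, 466, 467, 462, 475, 477, 505, 521, 523, 512, 514, 511, 493, 510, 506, 502, 505, 494, 501, 512, 508]
186 [504, 519, 516, 504, 509, 508, 508, 516, 515, 503, 501, 515, 505, 506, 500, 506, 500, 502, 499, 505, 524, 502, 496, 510, 498, 509, 513, 502, 495, 509, 500, 509]
188 [515, 502, 511, 516, 501, 516, 496, 510, 512, 511, 503, 512, 503, 505, 510, 498, 507, 507, 519, 505, 515, 510, 509, 508, 510, 511, 508, 506, 500, 508, 520, 510]
190 [505, 500, 507, 516, 516, 509, 512, 506, 509, 507, 509, 505, 505, 515, 504, 512, 502, 507, 500, 507, 500, 511, 505, 503, 511, 505, 521, 505, 503, 504, 502, 502]
192 [515, 514, 503, 510, 508, 500, 514, 504, 522, 481, 463, 512, 517, 530, 516, 532, 510, 518, 506, 506, 518, 505, 498, 502, 499, 516, 511, 492, 494, 506, 518, 503]
194 [516, 503, 507, 505, 517, 512, 513, 435, 248, 183, 211, 218, 237, 296, 315, 384, 484, 510, 506, 517, 521, 509, 506, 518, 508, 512, 520, 511, 512, 505, 500, 498]
196 [510, 504, 506, 508, 513, 516, 503, 374, 209, 253, 242, 253, 242, 172, 68, 125, 191, 216, 266, 304, 419, 516, 514, 512, 509, 515, 504, 495, 497, 501, 508, 519]
198 [517, 505, 510, 527, 510, 483, 310, 199, 285, 293, 279, 279, 256, 168, 138, 226, 255, 230, 253, 230, 299, 426, 437, 472, 512, 513, 497, 511, 508, 498, 510, 515]
[[267.61386194 200.57963038]]
```

```bash
python3 -m pendant '[[1,0.02,0,0.0026,0,0,0.0028],[1,0.05,0,0.0026,0,0,0.0028],[1,0.082,0,0.0026,0,0,0.0028],[1,0.1,0,0.0026,0,0,0.0028],[1,0.1,0,0.0026,0,0,0.0028],[1,0.1,0,0.0026,0,0,0.0028]]'
python3 -c "
from h import *
rows((.515,-.0848,.0484),3.36)
s=optics.camera('scene'); print(r.read_state()['torque'])
cv2.imwrite('pics/ng.png',cv2.resize(s['pixels'][160:230,235:305,::-1],None,fx=8,fy=8,interpolation=cv2.INTER_CUBIC))"
```

```text
time: 20.12
ee_pos: [0.4998, -0.0857, 0.0476]
eef_rot: [1.0, 0.029, -0.0, 0.0]
ft_force: [0.2, 1.2, -3.0]
width: 0.0216
grip_force: 45.0
t 20.12 row [ 0.0508 -0.0002 -0.0026] [ 0.      0.0002 -0.    ]
[-0.04837379  0.08363031  0.0267388 ]
```

View pics/ng.png

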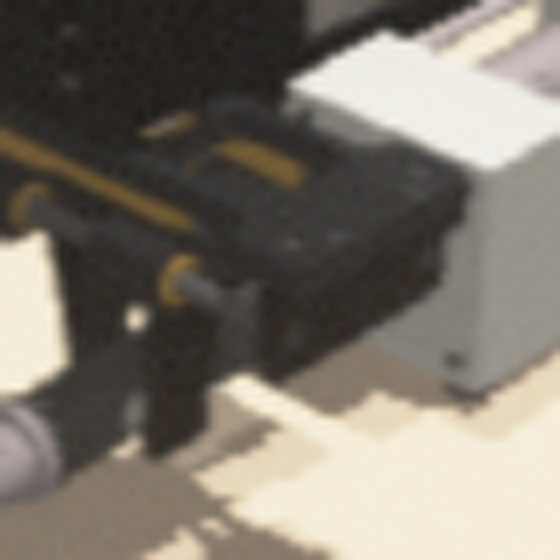

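The scene view shows the gripper hiding the bushing, clear of the roller, with the go collar at the lower left (20,455). I'll keep closing in and watch the force.

```bash
python3 -m pendant '[[1,0.01,0,-0.0026,0,0,0],[1,0.02,0,-0.0026,0,0,0],[1,0.03,0,-0.0026,0,0,0],[1,0.035,0,-0.0026,0,0,0],[1,0.035,0,-0.0026,0,0,0]]'| grep -E "ee_pos|ft"
python3 -m pendant '[[1,0.0035,0,0,0,0,0],[1,0.0035,0,0,0,0,0]]'| grep -E "ee_pos|ft"
python3 -m pendant '[[1,0.0035,0,0,0,0,0],[1,0.0035,0,0,0,0,0]]'| grep -E "ee_pos|ft"
```

```text
ee_pos: [0.5106, -0.085, 0.0485]
ft_force: [0.3, 0.1, -2.5]
ee_pos: [0.5117, -0.0849, 0.0486]
ft_force: [-1.0, -0.8, -2.4]
ee_pos: [0.5128, -0.0848, 0.0486]
ft_force: [-0.1, 0.4, -2.9]
```

```bash
python3 -m pendant '[[1,0.0035,0,0,0,0,0],[1,0.0035,0,0,0,0,0]]'| grep -E "ee_pos|ft"
python3 -m pendant '[[1,0.002,0,0,0,0,0],[1,0.002,0,0,0,0,0]]'| grep -E "ee_pos|ft"
```

```text
ee_pos: [0.5138, -0.0848, 0.0486]
ft_force: [0.5, 0.4, -3.8]
ee_pos: [0.514, -0.0848, 0.0484]
ft_force: [-2.2, -0.3, -1.4]
```

```bash
python3 -m pendant '[[1,0.002,0,0,0,0,0],[1,0.002,0,0,0,0,0]]'| grep -E "ee_pos|ft"
```

```text
ee_pos: [0.514, -0.0848, 0.0483]
ft_force: [-6.2, -0.1, -0.9]
```

```bash
python3 -m pendant '[[1,0.001,0,0,0,0,0],[1,0.001,0,0,0,0,0]]'| grep -E "ee_pos|ft"; python3 -m pendant '[[1,0,0,0,0,0,0],[1,0,0,0,0,0,0],[1,0,0,0,0,0,0],[1,0,0,0,0,0,0],[1,0,0,0,0,0,0],[1,0,0,0,0,0,0],[1,0,0,0,0,0,0]]'; python3 -c "
from h import *
print(r.read_state()['torque'])"
```

```text
ee_pos: [0.5141, -0.0848, 0.0482]
ft_force: [-7.4, -0.8, -0.0]
time: 23.18
ee_pos: [0.514, -0.0848, 0.0482]
eef_rot: [1.0, 0.029, -0.001, -0.0]
ft_force: [-7.4, 0.3, 0.9]
width: 0.0217
grip_force: 45.0
[-0.08923084  1.35004113  0.06381287]
```

```bash
python3 -m pendant '[[1,-0.02,0,0,0,0,0],[1,-0.06,0,0,0,0,0],[1,-0.12,0,0,0,0,0],[1,-0.2,0,-0.02,0,0,0],[1,-0.25,0,-0.1,0,0,0],[1,-0.27,0,-0.2,0,0,0],[1,-0.27,0,-0.3,0,0,0],[1,-0.27,0,-0.3,0,0,0]]'
python3 - <<'E'
from h import *
rows((.433,-.262,.138),-3.1)
t=optics.camera("top"); import pickle; pickle.dump(t,open("b.pkl","wb"))
x,y,w,h,s=325,213,55,70,8
im=cv2.resize(t["pixels"][y:y+h,x:x+w,::-1],None,fx=s,fy=s,interpolation=cv2.INTER_CUBIC)
for g in range(330,x+w,10): cv2.putText(im,str(g),(int((g-x+.5)*s)-10,10),0,.35,(0,0,255),1); cv2.line(im,(int((g-x+.5)*s),12),(int((g-x+.5)*s),18),(0,0,255),1)
for g in range(220,y+h,10): cv2.putText(im,str(g),(0,int((g-y+.5)*s)+4),0,.35,(0,0,255),1); cv2.line(im,(26,int((g-y+.5)*s)),(32,int((g-y+.5)*s)),(0,0,255),1)
cv2.imwrite("pics/rest.png",im)
E
```

```text
time: 24.18
ee_pos: [0.4353, -0.0894, 0.1402]
eef_rot: [1.0, 0.029, 0.002, -0.001]
ft_force: [-0.0, -0.0, -2.8]
width: 0.0216
grip_force: 45.0
t 24.18 row [-0.0417  0.574   0.0059] [-0.001  -0.0022  0.054 ]
```

View pics/rest.png

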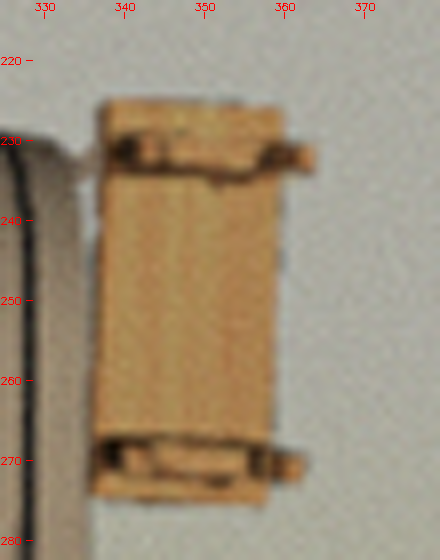

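The rest is empty and clear. Its base corners are about (337.5,225), (359.8,226), (336,274.4) and (357.8,275.5). The fork slots are centred near (350.6,231.3) and (348.9,269.6).

```bash
python3 - <<'E'
from h import *; import pickle
t=pickle.load(open("b.pkl","rb"))
C=[ray(t,p,.008) for p in [(337.5,225),(359.8,226),(336,274.4),(357.8,275.5)]]
print("base c",np.mean(C,0),[np.hypot(*(C[i]-C[j])[:2]).round(4) for i,j in((0,1),(2,3),(0,2),(1,3))])
a,b=ray(t,(350.6,231.3),.03),ray(t,(348.9,269.6),.03); print(a,b,(a+b)/2,np.hypot(*(a-b)[:2]),np.degrees(np.arctan2(*(a-b)[1::-1])))
a,b=ray(t,(363.5,232.3),.048),ray(t,(362.2,271),.048); print((a+b)/2)
E
```

```text
base c [ 0.4343217  -0.26194535  0.008     ] [np.float64(0.0495), np.float64(0.048), np.float64(0.1078), np.float64(0.1082)]
[ 0.47561874 -0.26389959  0.03      ] [ 0.39376981 -0.25916917  0.03      ] [ 0.43469428 -0.26153438  0.03      ] 0.0819855089751839 -3.307701564931038
[ 0.43301043 -0.28550487  0.048     ]
```

```bash
python3 -m pendant '[[1,-0.01,0.1,0,0,0,0.01],[1,-0.02,0.25,0,0,0,0.03],[1,-0.03,0.4,0,0,0,0.054],[1,-0.039,0.574,0.006,0,0,0.054],[1,-0.039,0.574,0.006,0,0,0.054],[1,-0.039,0.574,0.006,0,0,0.054],[1,-0.039,0.574,0.006,0,0,0.054]]'
python3 -c "
from h import *
rows((.4339,-.2618,.065),-3.1)"
```

```text
time: 25.1
ee_pos: [0.4328, -0.2608, 0.1362]
eef_rot: [1.0, -0.026, -0.0, -0.0]
ft_force: [-0.1, 0.2, -3.3]
width: 0.0215
grip_force: 45.0
t 25.1 row [0.0038 0.0034 0.2373] [-0.0004  0.0003  0.0007]
```

```bash
python3 -m pendant '[[1,0.003,0.003,0.1,0,0,0],[1,0.003,0.003,0.2,0,0,0],[1,0.003,0.003,0.237,0,0,0],[1,0.003,0.003,0.237,0,0,0],[1,0.003,0.003,0.237,0,0,0],[1,0.003,0.003,0.237,0,0,0]]'
python3 -c "
from h import *
rows((.4339,-.2618,.0396),-3.1)"
```

```text
time: 25.85
ee_pos: [0.4343, -0.2631, 0.0665]
eef_rot: [1.0, -0.027, 0.001, 0.0]
ft_force: [0.8, 0.4, -2.6]
width: 0.0218
grip_force: 45.0
t 25.85 row [-0.0018 -0.0043  0.0898] [ 0.     -0.0008 -0.    ]
```

```bash
python3 -m pendant '[[1,-0.001,-0.003,0,0,0,0],[1,-0.001,-0.003,0.02,0,0,0],[1,-0.001,-0.003,0.04,0,0,0],[1,-0.001,-0.003,0.06,0,0,0],[1,-0.001,-0.003,0.075,0,0,0],[1,-0.001,-0.003,0.075,0,0,0],[1,-0.001,-0.003,0.075,0,0,0]]'
python3 -c "
from h import *
rows((.4339,-.2618,.0394),-3.1)"
```

```text
time: 26.72
ee_pos: [0.4335, -0.2622, 0.0432]
eef_rot: [1.0, -0.027, 0.0, 0.0]
ft_force: [1.2, -0.3, -2.9]
width: 0.0217
grip_force: 45.0
t 26.73 row [ 0.0013 -0.0013  0.0128] [ 0.     -0.     -0.0001]
```

```bash
python3 -m pendant '[[1,0.001,-0.001,0.005,0,0,0],[1,0.001,-0.001,0.01,0,0,0],[1,0.001,-0.001,0.01,0,0,0]]'
python3 -m pendant '[[1,0,0,0.002,0,0,0],[1,0,0,0.002,0,0,0]]'| grep -E "ee_pos|ft"
```

```text
time: 27.1
ee_pos: [0.4337, -0.2618, 0.0401]
eef_rot: [1.0, -0.027, -0.0, -0.0]
ft_force: [-0.0, 0.7, -2.5]
width: 0.0216
grip_force: 45.0
ee_pos: [0.4337, -0.2618, 0.0395]
ft_force: [0.7, -0.2, -3.4]
```

```bash
python3 -m pendant '[[1,0,0,0.002,0,0,0],[1,0,0,0.002,0,0,0]]'| grep -E "ee_pos|ft"
```

```text
ee_pos: [0.4338, -0.2618, 0.0394]
ft_force: [-2.4, 1.6, 6.4]
```

Fork contact is felt (fz changed from −3 to +6 N), so I'll release and retreat upwards.

```bash
python3 -m pendant '[[-1,0,0,0,0,0,0],[-1,0,0,0,0,0,0],[-1,0,0,0,0,0,0],[-1,0,0,0,0,0,0],[-1,0,0,0,0,0,0],[-1,0,0,0,0,0,0],[-1,0,0,0,0,0,0],[-1,0,0,0,0,0,0]]' 20
python3 -m pendant '[[-1,0,0,0,0,0,0],[-1,0,0,0,0,0,0],[-1,0,0,-0.05,0,0,0],[-1,0,0,-0.15,0,0,0],[-1,0,0,-0.3,0,0,0],[-1,0,0,-0.45,0,0,0],[-1,0,0.1,-0.5,0,0,0]]'
python3 -m pendant '[[-1,0,-0.2,-0.05,0,0,0],[-1,0,-0.4,-0.05,0,0,0],[-1,0,-0.6,-0.05,0,0,0],[-1,0,-0.8,-0.05,0,0,0],[-1,0,-1,-0.05,0,0,0],[-1,0,-1,-0.05,0,0,0],[-1,0,-1,-0.05,0,0,0]]'
python3 - <<'E'
from h import *
t=optics.camera("top"); s=optics.camera("scene")
a=cv2.resize(t["pixels"][185:305,300:400,::-1],None,fx=4,fy=4,interpolation=cv2.INTER_CUBIC)
b=cv2.resize(s["pixels"][215:335,230:330,::-1],None,fx=4,fy=4,interpolation=cv2.INTER_CUBIC)
cv2.imwrite("pics/end.png",np.hstack([a,b]))
E
```

```text
time: 28.6
ee_pos: [0.4337, -0.2618, 0.0389]
eef_rot: [1.0, -0.027, -0.0, -0.0]
ft_force: [0.6, -0.1, 0.8]
width: 0.0853
grip_force: 0.0
time: 29.48
ee_pos: [0.4339, -0.2909, 0.1925]
eef_rot: [1.0, -0.025, 0.003, -0.001]
ft_force: [-0.3, -0.0, -0.4]
width: 0.0872
grip_force: 0.0
time: 30.35
ee_pos: [0.4485, 0.007, 0.2045]
eef_rot: [1.0, -0.027, 0.0, 0.0]
ft_force: [-0.1, -0.8, 0.2]
width: 0.0872
grip_force: 0.0
```

View pics/end.png

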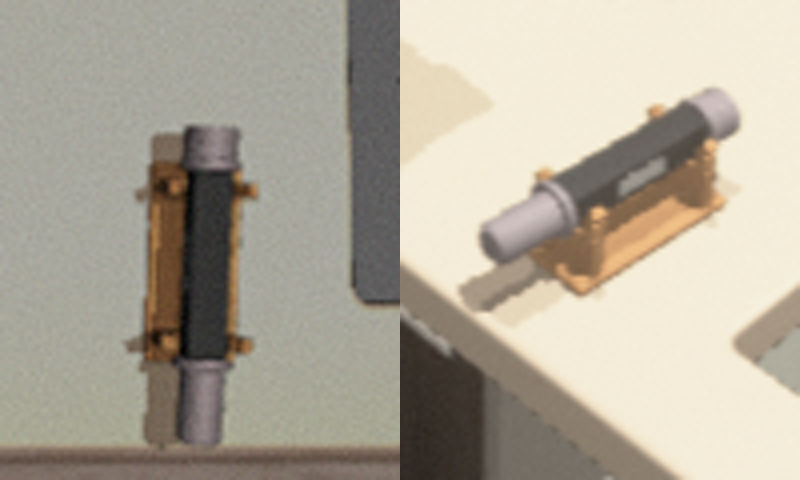

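The gauge lies level in both forks, centred in the rest, with the go end now towards the robot at (200,440) in the top crop. The robot is clear.

```bash
python3 -m pendant '[[-1,0,0,0,0,0,0],[-1,0,0,0,0,0,0]]' | grep ft; python3 -c "
from bench import r
print(r.close_job())"
```

```text
ft_force: [-0.2, 0.2, 0.2]
the job is handed in; nothing more can be done
None
```

The job is done and handed in at about 31 s: the go end went fully home and was held at about 7 N, the no-go end was refused at the mouth at about 7.4 N for about a second, and the gauge lies back in both forks, turned end for end.

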